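# Post the puzzle tile through the sprung flap of the disinfection box

## Robot

A 7-joint arm with a two-finger parallel gripper is mounted at the origin on the work surface. World frame = base frame: x ahead of the robot, y to its left, z up, the work surface at z = 0. Lengths are in m, angles in rad, forces in N, time in s.
With the tool pointing down it reaches from about 0.425 to 0.925 m from the base axis. Payload 6.8 kg.
Tool frame: the origin (TCP) lies midway between the tips of the shut fingers; the grasp point (between the pads) lies grasp_offset behind it (grasp_offset is the distance from the TCP to the grasp point, in m); z points along the fingers, x is the direction in which the jaws open and shut, and the axes are right-handed (so a half turn about z gives the same grasp; the last joint's range is limited). The gripper opens to 85 mm and grips with 20 to 120 N. Pads are 22 mm wide; open, the fingers measure 114 mm over their backs; the gripper's body (76 mm by 85 mm) begins 54 mm behind the grasp point. The pads swing forward as they close: fully open they stand 13 mm farther back than shut.
Start: joints at [1.12, 0.477, 0.022, 1.555, -0.011, 1.109, -0.083], TCP at [0.227, -0.636, 0.231] pointing down, gripper open.
Joint ranges: [-2.96, 2.96], [-0.34, 2.1], [-1.41, 1.46], [0.24, 2.44], [-1.37, 4.51], [0.17, 1.92], [-2.96, 2.96]. Speed limits (rad/s): [2.39, 2.39, 3.14, 3.14, 3.14, 3.14, 3.14].

## Interface

Orientations are given as a 3x3 rotation matrix whose columns are the frame's x, y, z axes.
In Python, from rig import * gives the robot as it stands.
- The arm moves only by the shell command python3 -m crank 'ROWS' [FORCE]. ROWS is JSON, a list of rows, each a list of 3 entries, a list of its own where there are three numbers: the shift along the world's x, y, z in m, then the turn, a rotation vector about the world's x, y, z in units of 6 degrees (1.0 is 6 degrees), then the opening, from 0 (shut) to 1 (fully open). A call has 1 to 10 rows; each row is the pose to reach, as a shift and turn from the pose measured when the call began; what a row does not reach only later rows make up. A row lasts 1/12 s, in which the tool goes at most 41.7 mm and 7.16 degrees, less where a joint would pass 70% of its speed; a pose out of reach is approached as far as the arm can. A call with a gripper value outside its range is refused whole. The fingers move at their own pace and stop on an object; FORCE is the grip in N (left out, the last holds). Time passes only in rows, so rows that repeat a pose let the fingers close. It gives the time, the measured TCP pose, the force and the opening at its end, in the units of the state.
- observe(): the state, without advancing time (a new reading comes with each control period).
- get_image(name): name is "scene" or "top" or "wrist"; returns a dict with "frame" (400x640x3 uint8, red, green, blue), "camera_matrix" (3x3 intrinsics, pixels), "view" (4x4, takes a point from world to camera coordinates). Camera axes: x right, y down, z forward; pixel columns grow to the right and rows downward; lengths in m; the calibration is good to about 2 mm. A picture is of the moment at which its call begins. There is no depth.
- finish_job(): hands the job in, once; it reports no verdict.
The state is a dict: "clock": time; "joint_pos": joint angles; "joint_vel": joint speeds; "joint_efforts": joint torques, N m; "ee_pos": TCP position; "tcp_rot": TCP orientation; "ft_force": force on the tool from outside, world axes, zero at the start; "moment": the same for the moment, N m; "gripper_width": opening from 0.0 (shut) to 1.0 (fully open).
Only numpy, scipy, OpenCV 4.12 (cv2) and the standard library are available. Lean on these libraries where they do the work, as an engineer would, in place of code of your own. Each camera call takes 0.05 s, during which the arm holds its last target.

## Task

The red puzzle tile was dropped on the floor and has to be disinfected. Post it through the blue sprung flap of the collection box and push it right in, so that it lies loose in the bottom of the box and the flap is shut behind it. Leave the blue tile, the stack of tiles, the puzzle board and the sanitiser bottle where they are.

Things in the scene. Friction and masses are not known exactly. Their poses are not given: they have to be found in the camera images.
- red_tile: Wooden puzzle tile, face red with a white spot and bar, 100 long x 56 wide x 12 mm thick, about 50 g, flat on the table. Origin: centre of its underside. x runs along its length: square tail at x = -50, half-round nose (radius 28 mm) to x = +50; z up. At the start the nose points away from the robot, within 35 degrees of straight ahead.
- red_tile_mid (a point): Centre of the red tile, 6 mm above its origin.
- return_box: Collection box fixed to the table, 220 deep (x), 200 wide (y), 230 mm high, walls 4 mm: grey tub with clear windows front and back, white hood. Origin: centre of its underside; its front looks to its own -x. The front is upright to 120 mm, then slopes back at 45 degrees from (x -110, z 120) to (x 0, z 230); flat top. In the slope is an opening 84 mm wide, 52 mm along the slope, centred on y = 0.
- lip (a point): Middle of the opening's lower edge, on the outer surface of the sloping face: x -78, z 152 mm in the box's frame. From here a flat steel chute 84 mm wide with low side cheeks leads inward square to the face, i.e. 45 degrees down, away from the front.
- flap (a joint): Blue flap 78 mm wide, 50 mm long, hinged along the opening's upper edge. 0 = shut, opens inward only, to 1.4 rad; a spring shuts it (about 1.1 N at its lower edge to start it, 2.5 N at 0.7 rad). A tile left part way in is nipped between flap and chute and sticks out; it drops in once its tail is past the flap's edge, then about 35 mm inside the face. Too narrow for fingers beside a tile.
- blue_tile: Another tile of the same shape and size, painted blue, lying flat on the table; to be left alone. Origin: centre of its underside.
- stack_low: Green tile, same size, under the yellow one; to be left alone. Origin: centre of its underside.
- stack_top: Yellow tile, same size, lying on the green one; to be left alone. Origin: centre of its underside.
- board: Wooden puzzle board, 180 (x) x 240 (y) x 18 mm; to be left alone. Origin: centre of its underside.
- sanitiser: Pump bottle of hand sanitiser, 68 mm in diameter, 185 mm high; to be left alone. Origin: centre of its underside.
- chute_end (a point): Middle of the inner end of the chute, 40 mm inward from the lip, hidden behind the flap. Beyond it the tub is empty down to its floor, 4 mm above the table.

How it is judged:
By the outcome, as a careful person would: the job done as asked, in the order asked, and still so for the second after the job is handed in, with the robot touching nothing.
It also fails if it takes over 61 s, if anything falls off the work surface, if the arm or the gripper's body presses on something with over 40 N, if the wrist force passes 120 N, or if a joint passes its speed limit or range.

## Working session

There is one attempt and no reset: what is moved stays moved. The work goes in short steps, Python scripts to look and compute and a shell command to move; the robot and the scene stay as the last step left them, time stands still between calls to the robot, and variables do not carry over. Pictures are saved under pics/ and viewed, and the job is handed in when it is done.

```bash
ls; mkdir -p pics; cat > h.py <<'E'
from rig import *
import numpy as np, cv2
def snap(n,f):
    d=get_image(n); cv2.imwrite('pics/'+f,cv2.cvtColor(d['frame'],cv2.COLOR_RGB2BGR)); np.savez('pics/'+f+'.npz',**d); return d
def ray(d,u,v,z):
    K=d['camera_matrix'];V=d['view'];R=V[:3,:3];t=V[:3,3]
    c=-R.T@t; w=R.T@np.linalg.inv(K)@np.array([u,v,1.]); return c+w*(z-c[2])/w[2]
def proj(d,p):
    q=d['view'][:3,:3]@np.array(p)+d['view'][:3,3]; q=d['camera_matrix']@q; return q[:2]/q[2]
E
python3 - <<'E'
from h import *
for n in ['scene','top','wrist']: snap(n,n+'0.png')
s=observe(); print({k:np.round(v,3).tolist() for k,v in s.items()})
import rig; print(dir(rig)); 
try: print(grasp_offset)
except Exception as e: print(e)
E
```

```text
pics
{'clock': 0.15, 'joint_pos': [1.12, 0.478, 0.022, 1.556, -0.011, 1.109, -0.083], 'joint_vel': [0.0, -0.002, -0.002, -0.003, 0.001, 0.002, 0.002], 'joint_efforts': [0.002, -59.693, 1.61, -28.149, 0.013, 0.007, 0.0], 'ee_pos': [0.227, -0.635, 0.231], 'tcp_rot': [[0.336, -0.942, -0.001], [-0.942, -0.336, 0.001], [-0.001, 0.0, -1.0]], 'ft_force': [0.077, -0.27, -0.002], 'moment': [-0.015, -0.071, 0.003], 'gripper_width': 1.002}
['IKError', '__builtins__', '__cached__', '__doc__', '__file__', '__loader__', '__name__', '__package__', '__spec__', 'finish_job', 'get_image', 'grasp_offset', 'observe']
0.0187
```

View pics/scene0.png

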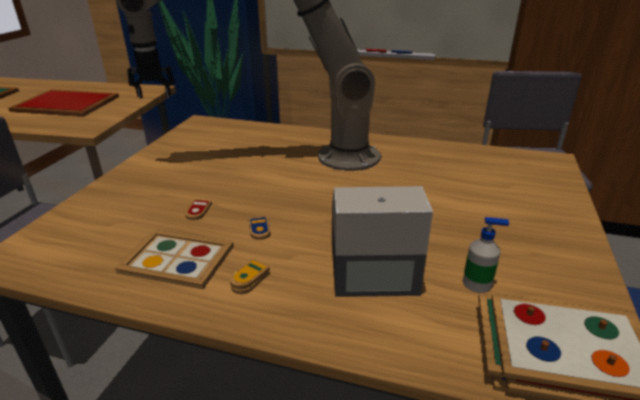

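View pics/top0.png

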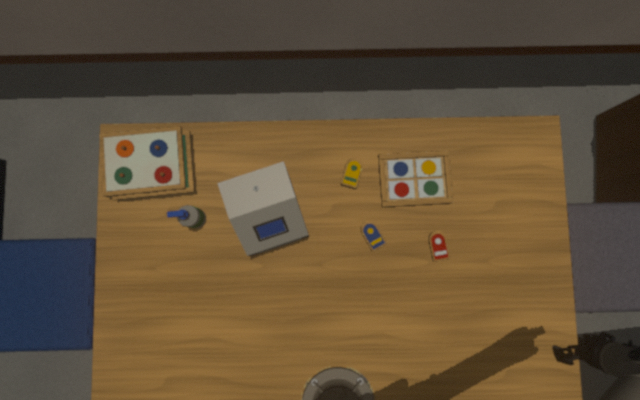

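View pics/wrist0.png

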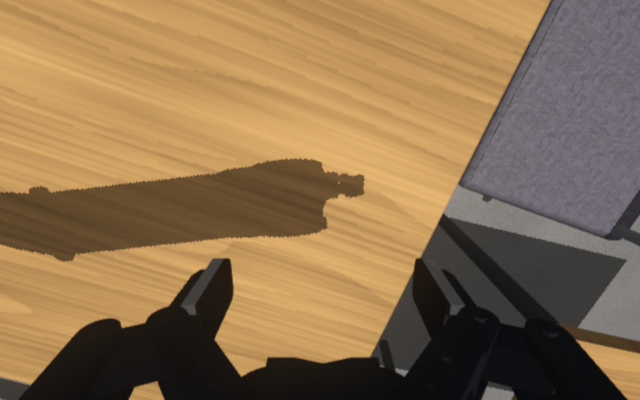

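Scene: the red tile sits right of the blue one, with the box to the left and its flap facing the robot. In the top view red is at about (439,246), blue (373,236), and the flap (271,229).

```bash
python3 - <<'E'
from h import *
d=dict(np.load('pics/top0.png.npz')); f=d['frame']
hsv=cv2.cvtColor(f,cv2.COLOR_RGB2HSV)
print('cam',-d['view'][:3,:3].T@d['view'][:3,3])
big=cv2.resize(f[140:270,200:480],None,fx=2.8,fy=2.8,interpolation=cv2.INTER_CUBIC); cv2.imwrite('pics/crop1.png',big[:,:,::-1])
H,S,V=[hsv[:,:,i].astype(int) for i in range(3)]
def comp(m,box,name,z):
    x0,y0,x1,y1=box; mm=np.zeros(m.shape,np.uint8); mm[y0:y1,x0:x1]=m[y0:y1,x0:x1]
    mm=cv2.morphologyEx(mm,cv2.MORPH_CLOSE,np.ones((5,5)))
    cs,_=cv2.findContours(mm,cv2.RETR_EXTERNAL,cv2.CHAIN_APPROX_NONE)
    c=max(cs,key=cv2.contourArea); r=cv2.minAreaRect(c); b=cv2.boxPoints(r)
    print(name,cv2.contourArea(c),np.round(r[0],1)); P=np.array([ray(d,u,v,z) for u,v in b]); print(np.round(P,4).tolist(), np.round(ray(d,*r[0],z),4)); 
    pts=np.array([ray(d,u,v,z)[:2] for u,v in c[:,0]]).astype(np.float32); rr=cv2.minAreaRect(pts); print(rr)
# not-wood: tile incl. wooden body hard; use colour masks
comp((((H<8)|(H>172))&(S>130)&(V>60)).astype(np.uint8),(420,225,460,265),'red',.012)
comp(((H>100)&(H<130)&(S>80)).astype(np.uint8),(240,210,300,245),'flap',.17)
comp(((H>100)&(H<130)&(S>80)).astype(np.uint8),(355,215,390,255),'blue',.012)
E
```

```text
cam [0.48372529 0.0526047  1.47728435]
red 177.5 [438.9 246.1]
[[0.537, -0.327, 0.012], [0.543, -0.3687, 0.012], [0.4665, -0.3776, 0.012], [0.4606, -0.3361, 0.012]] [ 0.5017 -0.3524  0.012 ]
((0.501590371131897, -0.3523816466331482), (0.07706812769174576, 0.04208206757903099), 6.8011016845703125)
flap 258.5 [270.5 228.4]
[[0.5676, 0.2353, 0.17], [0.5907, 0.1615, 0.17], [0.5589, 0.1514, 0.17], [0.536, 0.2251, 0.17]] [0.5633 0.1934 0.17  ]
((0.5632723569869995, 0.1933484673500061), (0.03328476473689079, 0.07744880020618439), 17.364274978637695)
blue 129.0 [370.5 231.5]
[[0.5697, -0.0976, 0.012], [0.5858, -0.1317, 0.012], [0.541, -0.1524, 0.012], [0.525, -0.1183, 0.012]] [ 0.5553 -0.125   0.012 ]
((0.5553548336029053, -0.12498423457145691), (0.04929414764046669, 0.037721965461969376), 25.161865234375)
```

View pics/crop1.png

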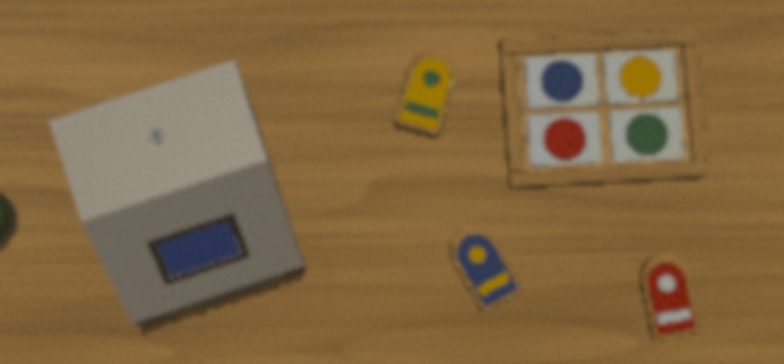

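```bash
cat >> h.py <<'E'
from scipy.spatial.transform import Rotation as Ro
from scipy.optimize import least_squares
def Rtool(yaw,elev):
    # tool z at 'elev' degrees in the vertical plane of heading yaw (deg): -90 down, -45 forward-down ; tool x horizontal, as now (-y-ish heading right)
    y=np.radians(yaw);e=np.radians(elev); h=np.array([np.cos(y),np.sin(y),0]); z=h*np.cos(e)+np.array([0,0,np.sin(e)])
    x=np.array([np.sin(y),-np.cos(y),0]); return np.column_stack([x,np.cross(z,x),z])
def go(p,R):
    s=observe(); r=Ro.from_matrix(R@s['tcp_rot'].T).as_rotvec(degrees=True)/6
    sh=np.array(p)-s['ee_pos']; print('shift',np.round(sh,4),'turn',np.round(r,3),'rows>=',np.linalg.norm(sh)/.0417,np.linalg.norm(r)*6/7.16)
E
python3 - <<'E'
from h import *
d=dict(np.load('pics/top0.png.npz'))
px=np.array([(50,122),(235,62),(265,160),(80,218),(140,325),(303,268)])/2.8+[200,140]
# box frame: image up=+x, left=+y
bp=np.array([(110,100,230),(110,-100,230),(0,-100,230),(0,100,230),(-110,100,120),(-110,-100,120)])/1e3
fl=np.array([270.5,228.4])
def res(q):
    c,s=np.cos(q[2]),np.sin(q[2]); M=np.array([[c,-s,0],[s,c,0],[0,0,1]])
    r=[proj(d,M@b+[q[0],q[1],0])-p for b,p in zip(bp,px)]; r.append(3*(proj(d,M@[-.0596,0,.1704]+[q[0],q[1],0])-fl)); return np.ravel(r)
o=least_squares(res,[.62,.21,.3]); print(o.x,np.degrees(o.x[2]),np.round(o.fun,1))
q=o.x;c,s=np.cos(q[2]),np.sin(q[2]); print('lip',q[0]-.078*c,q[1]-.078*s)
go([0.44,-.36,.2],Rtool(7,-90)); print(Rtool(19.6,-90)-observe()['tcp_rot'])
E
```

```text
[0.61907255 0.21003692 0.30452222] 17.44783792970938 [-0.4 -0.7 -0.5 -1.   0.7 -0.4  0.3  1.1 -3.2 -0.6  0.1 -1.   1.   0.9]
lip 0.5446613022330667 0.18664959979076054
shift [ 0.2133  0.2753 -0.0306] turn [-0.012 -0.004 -2.107] rows>= 8.384265748607188 1.7653681852815488
[[-6.53829252e-04 -2.33251191e-04  5.77969485e-04]
 [-2.34056782e-04  6.54301788e-04 -1.23848876e-03]
 [ 1.36069762e-03 -1.28082426e-04 -9.33951998e-07]]
```

```bash
python3 -m crank '[[[0.024,0.031,-0.003],[0,0,-0.2],1],[[0.048,0.062,-0.006],[0,0,-0.5],1],[[0.073,0.094,-0.01],[0,0,-0.8],1],[[0.098,0.126,-0.014],[0,0,-1.1],1],[[0.122,0.158,-0.018],[0,0,-1.4],1],[[0.147,0.19,-0.021],[0,0,-1.7],1],[[0.171,0.221,-0.024],[0,0,-1.9],1],[[0.195,0.25,-0.03],[0,0,-2.1],1],[[0.213,0.275,-0.03],[0,0,-2.1],1],[[0.213,0.275,-0.03],[0,0,-2.1],1]]'
python3 - <<'E'
from h import *
d=snap('wrist','w1.png'); print(observe()['ee_pos'],-d['view'][:3,:3].T@d['view'][:3,3])
E
```

```text
clock: 0.98
ee_pos: [0.4447, -0.3529, 0.2001]
tcp_rot: [[0.133, -0.991, 0.001], [-0.991, -0.133, 0.005], [-0.005, -0.002, -1.0]]
ft_force: [0.9, 0.9, -0.2]
gripper_width: 0.999
[ 0.44241477 -0.3562824   0.2002522 ] [ 0.52330385 -0.34422826  0.34249462]
```

View pics/w1.png

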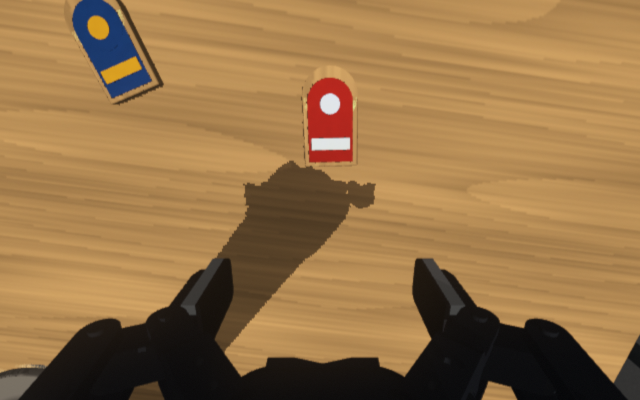

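Red tile in the wrist view: nose at about (330,67), tail (331,165), white spot (330,104), bar (331,144).

```bash
python3 - <<'E'
from h import *
d=dict(np.load('pics/w1.png.npz')); f=d['frame']; hsv=cv2.cvtColor(f,cv2.COLOR_RGB2HSV)
H,S,V=[hsv[:,:,i].astype(int) for i in range(3)]
m=((((H<6)|(H>172))&(S>150))|((S<60)&(V>140))).astype(np.uint8); m[:60]=0;m[175:]=0;m[:,:295]=0;m[:,370:]=0
m=cv2.morphologyEx(m,cv2.MORPH_CLOSE,np.ones((3,3)))
cs,_=cv2.findContours(m,0,1); c=max(cs,key=cv2.contourArea); print(cv2.boundingRect(c))
P=np.array([ray(d,u,v,.012)[:2] for u,v in c[:,0]]).astype(np.float32); rr=cv2.minAreaRect(P); print(rr)
w=((S<60)&(V>140)).astype(np.uint8)*m; n,l,st,ce=cv2.connectedComponentsWithStats(w)
for i in range(1,n):
  if st[i,4]>30: print(st[i,4],ray(d,*ce[i],.012)[:2])
E
python3 - <<'E'
import cv2
f=cv2.imread('pics/w1.png')[50:180,270:390]; cv2.imwrite('pics/w1c.png',cv2.resize(f,None,fx=4,fy=4,interpolation=2))
E
```

```text
(307, 78, 46, 84)
((0.5036599040031433, -0.35266953706741333), (0.0828978568315506, 0.04542364552617073), 8.950364112854004)
332 [ 0.52086306 -0.3499347 ]
457 [ 0.48130715 -0.35644818]
```

View pics/w1c.png

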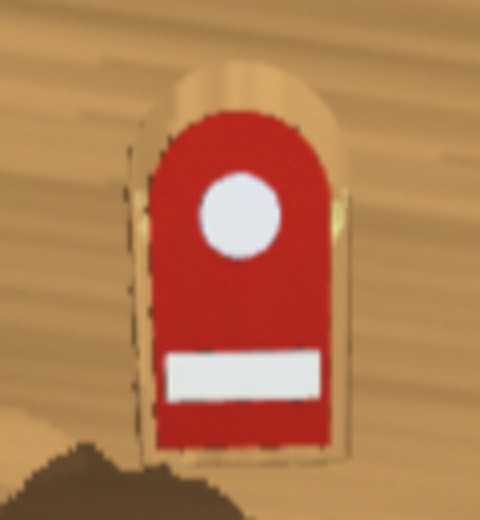

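```bash
python3 - <<'E'
from h import *
d=dict(np.load('pics/w1.png.npz'))
for z in (0,.012):
  T=ray(d,330.7,165.2,z);N=ray(d,330.4,65.5,z);L=ray(d,304.5,130,z);Rr=ray(d,357,130,z)
  print(z,T,N,np.linalg.norm(T-N),L,Rr,np.linalg.norm(L-Rr))
E
```

```text
0 [ 0.45610891 -0.36064466  0.        ] [ 0.55711951 -0.34591225  0.        ] 0.1020793065758193 [ 0.49021627 -0.32739303  0.        ] [ 0.49774958 -0.38315999  0.        ] 0.05627347068440304
0.012 [ 0.45846322 -0.36006948  0.012     ] [ 0.55593471 -0.34585325  0.012     ] 0.09850274919083435 [ 0.49137556 -0.32798289  0.012     ] [ 0.49864493 -0.38179593  0.012     ] 0.05430181448976043
```

```bash
python3 - <<'E'
from h import *
go([.4729,-.3583,.07],Rtool(8.8,-65))
E
```

```text
shift [ 0.0305 -0.002  -0.1303] turn [ 0.56  -4.123  0.211] rows>= 3.2083298673874223 3.4912615647049856
```

```bash
python3 -m crank '[[[0.008,-0.0005,-0.033],[0.14,-1.03,0.05],1],[[0.015,-0.001,-0.065],[0.28,-2.06,0.1],1],[[0.023,-0.0015,-0.098],[0.42,-3.1,0.16],1],[[0.0305,-0.002,-0.13],[0.56,-4.12,0.21],1],[[0.0305,-0.002,-0.13],[0.56,-4.12,0.21],1],[[0.0305,-0.002,-0.13],[0.56,-4.12,0.21],1]]'
python3 - <<'E'
from h import *
d=snap('wrist','w2.png'); go([.4729,-.3583,.003],Rtool(8.8,-65))
E
```

```text
clock: 1.53
ee_pos: [0.4678, -0.3599, 0.0666]
tcp_rot: [[0.146, -0.899, 0.414], [-0.989, -0.13, 0.066], [-0.006, -0.419, -0.908]]
ft_force: [-0.6, -0.5, -0.0]
gripper_width: 0.997
shift [ 0.0026  0.0016 -0.0658] turn [-0.024 -0.026  0.045] rows>= 1.5790376385489069 0.04792309504558651
```

View pics/w2.png

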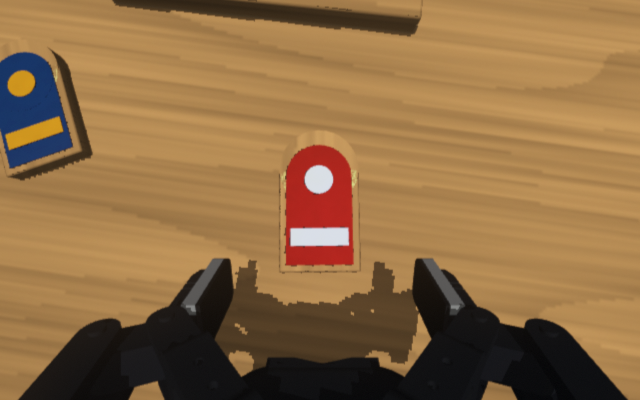

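The tile lies centred between the jaws: spot at (319,180), tail edge at row 271. Next: descend, then close.

```bash
python3 - <<'E'
from h import *
d=dict(np.load('pics/w2.png.npz'))
print(ray(d,319,180,.012),ray(d,320,237,.012),ray(d,320,270.5,.012))
E
python3 -m crank '[[[0.001,0.001,-0.02],[0,0,0],1],[[0.002,0.0015,-0.04],[0,0,0],1],[[0.0026,0.0016,-0.055],[0,0,0],1],[[0.0026,0.0016,-0.066],[0,0,0],1],[[0.0026,0.0016,-0.066],[0,0,0],1],[[0.0026,0.0016,-0.066],[0,0,0],1]]'
python3 - <<'E'
from h import *
d=snap('wrist','w3.png'); print(observe()['ft_force']); go([.4729,-.3583,.003],Rtool(8.8,-65))
E
```

```text
[ 0.51998619 -0.35054991  0.012     ] [ 0.48070525 -0.35710014  0.012     ] [ 0.45835409 -0.36042262  0.012     ]
clock: 2.08
ee_pos: [0.4738, -0.3584, 0.0034]
tcp_rot: [[0.149, -0.897, 0.416], [-0.989, -0.135, 0.065], [-0.002, -0.421, -0.907]]
ft_force: [0.1, 0.5, -0.7]
gripper_width: 1.0
[-0.198851   -0.53991041  0.78589592]
shift [-0.0011  0.0004 -0.0009] turn [-0.01  -0.017  0.037] rows>= 0.03535769740114021 0.034933901040542045
```

View pics/w3.png

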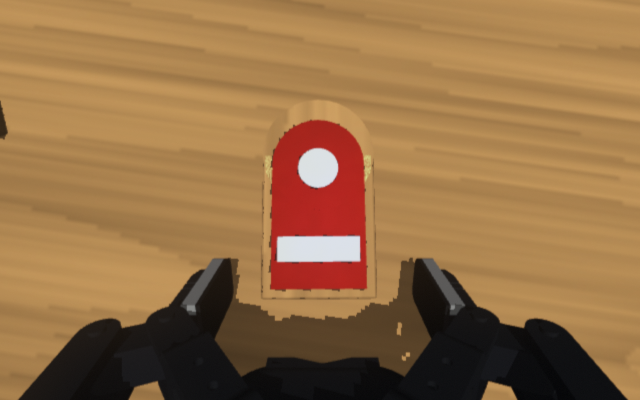

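Jaws straddle the tail evenly (tail at row 298). Closing.

```bash
python3 -m crank '[[[0,0,0],[0,0,0],0.75],[[0,0,0],[0,0,0],0.7],[[0,0,0],[0,0,0],0.65],[[0,0,0],[0,0,0],0.5],[[0,0,0],[0,0,0],0.2],[[0,0,0],[0,0,0],0],[[0,0,0],[0,0,0],0],[[0,0,0],[0,0,0],0]]' 60
python3 - <<'E'
from h import *
d=snap('wrist','w4.png'); print(observe()['ft_force'],observe()['moment'],observe()['gripper_width'])
E
```

```text
clock: 2.8
ee_pos: [0.4744, -0.3592, 0.0057]
tcp_rot: [[0.15, -0.896, 0.417], [-0.989, -0.136, 0.063], [0.0, -0.422, -0.907]]
ft_force: [-6.3, 1.1, 15.3]
gripper_width: 0.626
[-5.71992318  1.81941768 15.69931444] [0.46167077 0.3722768  0.35690399] 0.6258622417831927
```

View pics/w4.png

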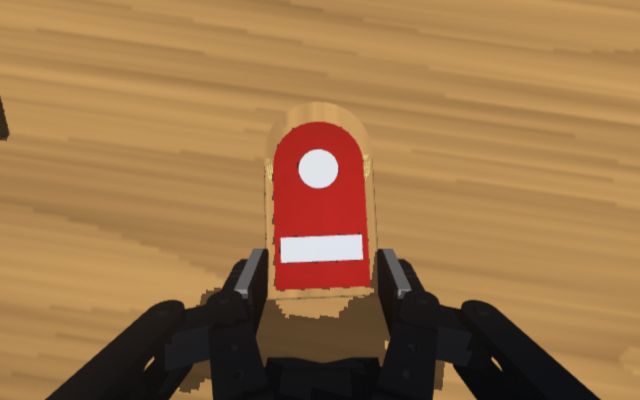

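Tile is gripped (opening 0.63) with the tips pressing the table at 15 N. Lifting.

```bash
python3 -m crank '[[[0,0,0.005],[0,0,0],0],[[0,0,0.015],[0,0,0],0],[[-0.01,0.005,0.04],[0,0,0],0],[[-0.01,0.02,0.08],[0,0,0],0],[[-0.01,0.03,0.12],[0,0,0],0],[[-0.01,0.03,0.15],[0,0,0],0],[[-0.01,0.03,0.15],[0,0,0],0]]'
python3 - <<'E'
from h import *
d=snap('wrist','w5.png'); snap('scene','s5.png'); print(observe()['ft_force'],observe()['moment'],observe()['gripper_width'])
E
```

```text
clock: 3.43
ee_pos: [0.4676, -0.3308, 0.1634]
tcp_rot: [[0.15, -0.893, 0.425], [-0.989, -0.14, 0.055], [0.01, -0.428, -0.904]]
ft_force: [1.1, -0.9, -0.3]
gripper_width: 0.625
[-0.66193908 -0.03978511 -0.67167171] [-0.07188941  0.55359771 -0.02171454] 0.6266132482803385
```

View pics/w5.png

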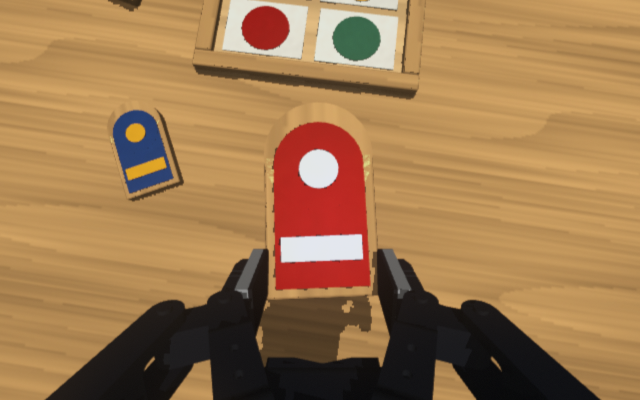

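View pics/s5.png

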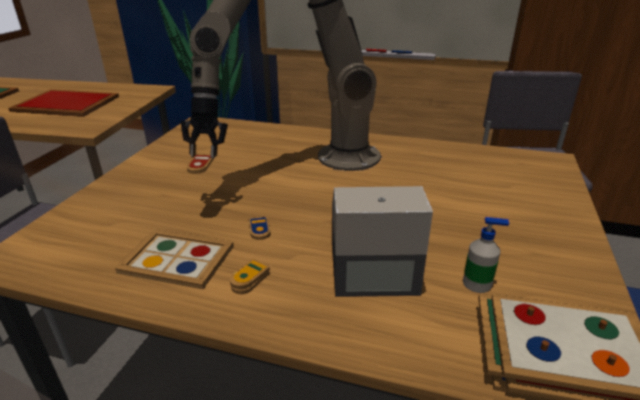

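```bash
cat > tile.py <<'E'
from h import *
d=dict(np.load('pics/w4.png.npz')); f=d['frame']; hsv=cv2.cvtColor(f,cv2.COLOR_RGB2HSV)
H,S,V=[hsv[:,:,i].astype(int) for i in range(3)]
w=((S<60)&(V>140)).astype(np.uint8); w[:, :270]=0; w[:,375:]=0; w[:140]=0; w[270:]=0
n,l,st,ce=cv2.connectedComponentsWithStats(w)
g=[ce[i] for i in range(1,n) if st[i,4]>300]; g.sort(key=lambda c:c[1])
sp=ray(d,*g[0],.012); ba=ray(d,*g[1],.012)
tx=(sp-ba)/np.linalg.norm(sp-ba); tz=np.array([0,0,1.]); ty=np.cross(tz,tx)
# w1/w2: spot 63mm, bar 23 mm ahead of tail edge
Rt=np.column_stack([tx,ty,tz])
S4=dict(p=np.array([0.4744,-0.3592,0.0057]),R=np.array([[0.15,-0.896,0.417],[-0.989,-0.136,0.063],[0.0,-0.422,-0.907]]))
org=ba+tx*(0.050-0.0230); org[2]=0
R_tt=S4['R'].T@Rt; p_tt=S4['R'].T@(org-S4['p'])
U,_,Vt=np.linalg.svd(R_tt); R_tt=U@Vt
q=[0.6191,0.2100,np.radians(17.45)]
c,s=np.cos(q[2]),np.sin(q[2]); B=np.array([[c,-s,0],[s,c,0],[0,0,1]]); b0=np.array([q[0],q[1],0])
dd=B@np.array([1,0,-1])/2**.5; nn=B@np.array([1,0,1])/2**.5; by=B[:,1]; lip=b0+B@np.array([-.078,0,.152])
def target(ins,h,lat=0.0):  # nose inserted ins past face, underside h above chute
    Rt=np.column_stack([dd,by,nn]); o=lip+dd*(ins-.050)+nn*h+by*lat
    R=Rt@R_tt.T; return o-R@p_tt, R
E
python3 - <<'E'
from tile import *
print(g,sp,ba,np.linalg.norm(sp-ba),np.degrees(np.arctan2(tx[1],tx[0])),org,p_tt)
go(*target(-.10,.01)); go(*target(-.03,.004)); print(target(-.1,.01),lip)
print(proj(d,org+tx*(-.05)+tz*.012), proj(d,org+tx*.05+tz*.012))
E
```

```text
[array([317.91412056, 168.22873658]), array([320.96209913, 248.17249757])] [ 0.52125829 -0.35094309  0.012     ] [ 0.48174548 -0.35851861  0.012     ] 0.04023245153340857 10.853227935968063 [ 0.50826253 -0.35343468  0.        ] [-0.00062252 -0.02871951  0.01965379]
shift [-0.0343  0.4813  0.1355] turn [-1.802  7.304  1.026] rows>= 12.01842040321976 6.3624236295992835
shift [0.0088 0.4948 0.0818] turn [-1.802  7.304  1.026] rows>= 12.029562033946684 6.3624236295992835
(array([0.43072689, 0.15153537, 0.29344362]), array([[ 0.27349651, -0.90627713, -0.32227539],
       [-0.96147699, -0.24796915, -0.11863094],
       [ 0.02759815,  0.34230552, -0.9391833 ]])) [0.54468964 0.18660987 0.152     ]
[322.7950067  296.24682695] [315.2913499   99.43752097]
```

```bash
python3 -m crank '[[[-0.005,0.03,0.02],[-0.1,0.5,0.07],0],[[-0.01,0.065,0.04],[-0.2,1.0,0.14],0],[[-0.015,0.1,0.06],[-0.4,1.5,0.2],0],[[-0.02,0.135,0.08],[-0.5,2.0,0.3],0],[[-0.025,0.17,0.1],[-0.6,2.5,0.35],0],[[-0.03,0.205,0.12],[-0.75,3.0,0.42],0],[[-0.034,0.24,0.13],[-0.9,3.6,0.5],0],[[-0.034,0.275,0.1355],[-1.05,4.3,0.6],0],[[-0.034,0.31,0.1355],[-1.2,5.0,0.7],0],[[-0.034,0.34,0.1355],[-1.4,5.7,0.8],0]]'
python3 - <<'E'
from tile import *
print(np.round(observe()['joint_pos'],2)); go(*target(-.10,.01))
E
```

```text
clock: 4.37
ee_pos: [0.4305, 0.0121, 0.2933]
tcp_rot: [[0.246, -0.955, -0.166], [-0.969, -0.237, -0.074], [0.031, 0.179, -0.983]]
ft_force: [0.6, -0.2, -0.7]
gripper_width: 0.625
[ 0.3   0.15 -0.55  1.89  0.11  1.3  -1.62]
shift [2.000e-04 1.395e-01 1.000e-04] turn [-0.388  1.572  0.221] rows>= 3.3442210814343367 1.3695608669908368
```

```bash
python3 -m crank '[[[0,0.03,0],[-0.1,0.4,0.05],0],[[0,0.065,0],[-0.2,0.8,0.1],0],[[0,0.1,0],[-0.3,1.2,0.16],0],[[0,0.13,0],[-0.39,1.57,0.22],0],[[0,0.14,0],[-0.39,1.57,0.22],0],[[0,0.14,0],[-0.39,1.57,0.22],0],[[0,0.14,0],[-0.39,1.57,0.22],0]]'
python3 - <<'E'
from tile import *
print(np.round(observe()['joint_pos'],2)); go(*target(-.10,.01))
snap('wrist','w6.png');snap('top','t6.png');snap('scene','s6.png')
E
```

```text
clock: 4.95
ee_pos: [0.4301, 0.1516, 0.2921]
tcp_rot: [[0.274, -0.905, -0.324], [-0.961, -0.248, -0.12], [0.028, 0.344, -0.938]]
ft_force: [-1.0, -0.4, -0.9]
gripper_width: 0.625
[ 0.06  0.33 -0.64  1.73  0.12  1.49 -1.92]
shift [ 0.0006 -0.0001  0.0014] turn [ 0.008 -0.02  -0.008] rows>= 0.035741894441840734 0.019420612259923437
```

View pics/w6.png

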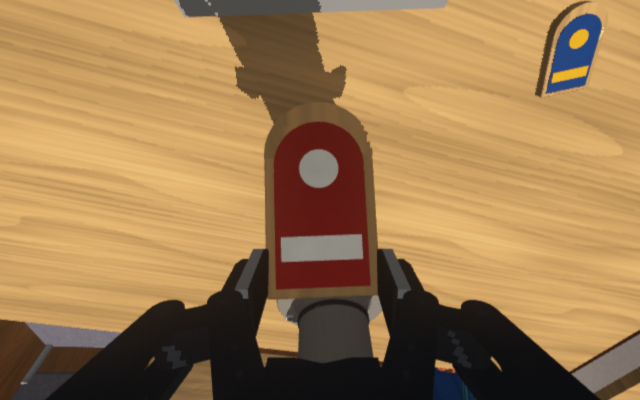

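View pics/t6.png

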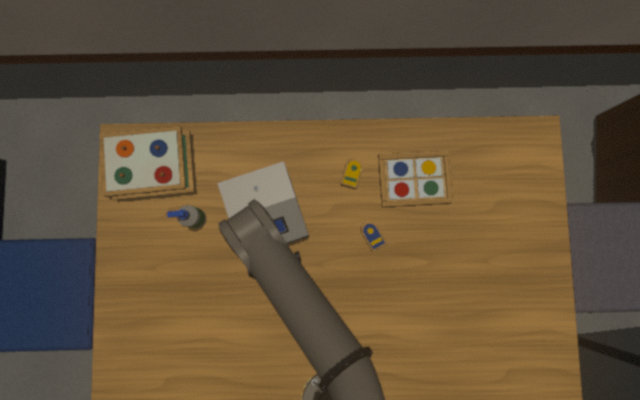

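The tile hangs square in the jaws, spot at (318,168), with the box front edge at the top of the wrist view. Next: move to just outside the flap.

```bash
python3 - <<'E'
from tile import *
R_=R_tt.T; print('TCP in tile',R_@(-p_tt)); 
go(*target(-.012,.009)); print('per 10mm',dd*.01,nn*.01)
E
```

```text
TCP in tile [-0.03432831  0.00071406  0.00570318]
shift [ 0.0589  0.0198 -0.0625] turn [ 0.015 -0.001  0.025] rows>= 2.112782803514363 0.02438380560931182
per 10mm [ 0.00674565  0.00212043 -0.00707107] [0.00674565 0.00212043 0.00707107]
```

View pics/s6.png

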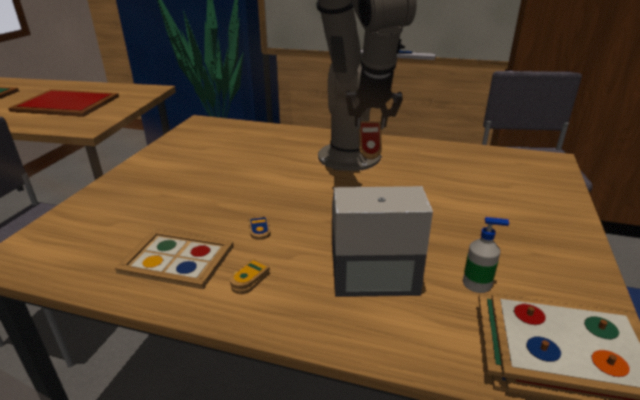

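```bash
python3 -m crank '[[[0.015,0.005,-0.016],[0,0,0],0],[[0.03,0.01,-0.032],[0,0,0],0],[[0.045,0.015,-0.048],[0,0,0],0],[[0.059,0.02,-0.0625],[0,0,0],0],[[0.059,0.02,-0.0625],[0,0,0],0],[[0.059,0.02,-0.0625],[0,0,0],0]]'
python3 - <<'E'
from tile import *
go(*target(-.012,.009)); go(*target(.06,.009)); go(*target(.06,.002)); print(observe()['ft_force'])
snap('wrist','w7.png');snap('top','t7.png')
E
```

```text
clock: 5.6
ee_pos: [0.4894, 0.1688, 0.23]
tcp_rot: [[0.269, -0.907, -0.324], [-0.963, -0.243, -0.119], [0.029, 0.345, -0.938]]
ft_force: [-0.3, 0.2, -0.6]
gripper_width: 0.624
shift [0.     0.0012 0.0005] turn [ 0.024 -0.017  0.043] rows>= 0.03167894407292856 0.043817377816731284
shift [ 0.0486  0.0165 -0.0504] turn [ 0.024 -0.017  0.043] rows>= 1.7246858952643458 0.043817377816731284
shift [ 0.0439  0.015  -0.0553] turn [ 0.024 -0.017  0.043] rows>= 1.7313314336517063 0.043817377816731284
[-0.30416513  0.24782921 -0.61636595]
```

View pics/w7.png

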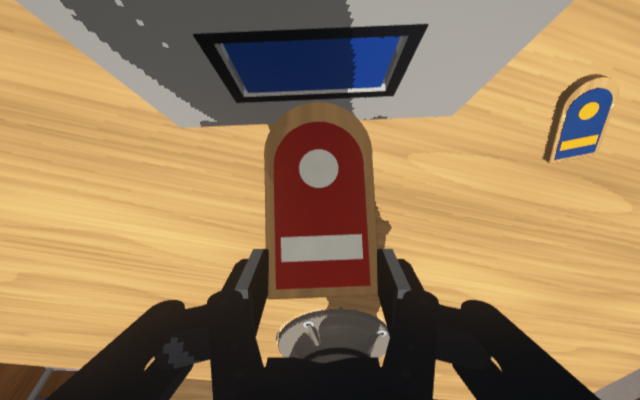

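View pics/t7.png

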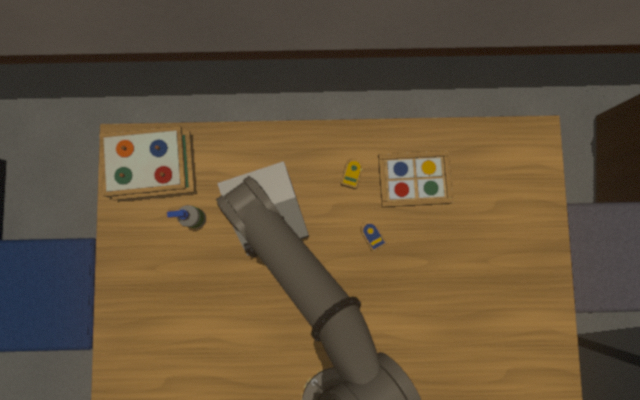

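Wrist view: the blue flap is ahead of the nose, opening centred near column 315, its frame's lower edge near row 99, nose tip at (318,105). Checking against the box model.

```bash
python3 - <<'E'
from tile import *
d=dict(np.load('pics/w7.png.npz')); im=d['frame'].copy()
for a in (0,.052):
  for y in (.042,-.042): 
    p=proj(d,lip+nn*a+by*y); print(a,y,p); cv2.circle(im,tuple(int(round(x*16)) for x in p),24,(255,255,0),-1,shift=4)
im=im[0:140,170:450]; cv2.imwrite('pics/w7c.png',cv2.resize(im,None,fx=2.8,fy=2.8,interpolation=2)[:,:,::-1])
E
```

```text
0 0.042 [241.76022476  98.6996517 ]
0 -0.042 [383.41373791  92.77336644]
0.052 0.042 [210.4036732   44.75592192]
0.052 -0.042 [406.7014051   36.66014236]
```

View pics/w7c.png

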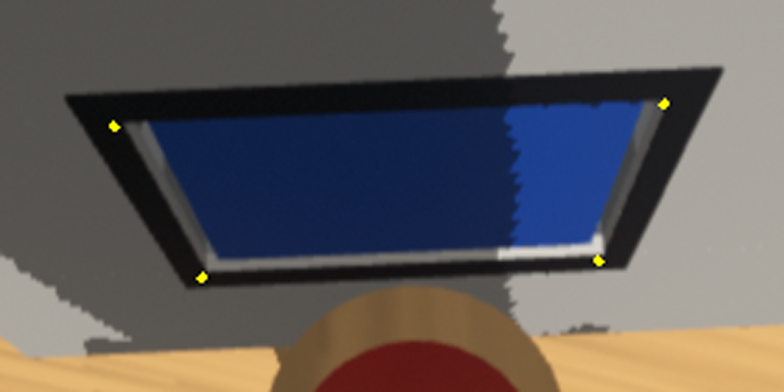

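Model corners match the opening to 1–3 mm. Inserting at half speed.

```bash
python3 -m crank '[[[0.006,0.0015,-0.006],[0,0,0.04],0],[[0.012,0.003,-0.013],[0,0,0.04],0],[[0.018,0.005,-0.019],[0,0,0.04],0],[[0.024,0.007,-0.026],[0,0,0.04],0],[[0.03,0.009,-0.032],[0,0,0.04],0],[[0.033,0.010,-0.035],[0,0,0.04],0]]'
python3 - <<'E'
from tile import *
go(*target(.06,.006,-.001)); print(observe()['ft_force'])
snap('wrist','w8.png')
E
```

```text
clock: 6.2
ee_pos: [0.5223, 0.1794, 0.1949]
tcp_rot: [[0.274, -0.906, -0.324], [-0.961, -0.248, -0.121], [0.029, 0.344, -0.938]]
ft_force: [-2.4, -0.4, 0.3]
gripper_width: 0.625
shift [ 0.0139  0.0042 -0.0174] turn [ 0.023 -0.015 -0.007] rows>= 0.5448187195377645 0.024087299895142696
[-2.36802881 -0.3764247   0.32408608]
```

View pics/w8.png

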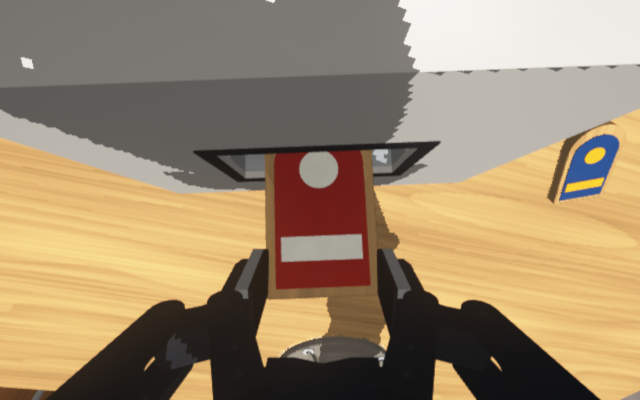

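The nose is through the opening and the flap is yielding (2.4 N). Going on to 62 mm insertion and settling onto the chute.

```bash
python3 -m crank '[[[0.005,0.0015,-0.006],[0,0,0],0],[[0.010,0.003,-0.012],[0,0,0],0],[[0.014,0.004,-0.0175],[0,0,0],0],[[0.014,0.004,-0.0175],[0,0,0],0],[[0.014,0.004,-0.0175],[0,0,0],0]]'
python3 - <<'E'
from tile import *
go(*target(.062,.001,-.001)); print(observe()['ft_force'])
E
```

```text
clock: 6.67
ee_pos: [0.5374, 0.1836, 0.1757]
tcp_rot: [[0.274, -0.906, -0.322], [-0.961, -0.248, -0.12], [0.029, 0.343, -0.939]]
ft_force: [3.6, 0.9, -10.1]
gripper_width: 0.621
shift [-0.0032 -0.0006 -0.0032] turn [ 0.014 -0.002 -0.005] rows>= 0.10963999146607463 0.01276836081265225
[  3.62298856   0.87116211 -10.11015975]
```

```bash
python3 - <<'E'
from tile import *
snap('wrist','w9.png'); s=observe(); print(s['ft_force'],s['moment'],s['ee_pos'],s['joint_vel'])
snap('scene','s9.png')
E
```

```text
[  4.95730352   2.00011797 -11.64921423] [ 0.73526935 -1.94120101  0.1100605 ] [0.53761717 0.18366065 0.17595304] [ 4.70394951e-04 -8.36388128e-03  6.68065294e-04 -8.76833601e-05
  1.73701191e-03 -6.37073084e-03  7.10046096e-04]
```

View pics/w9.png

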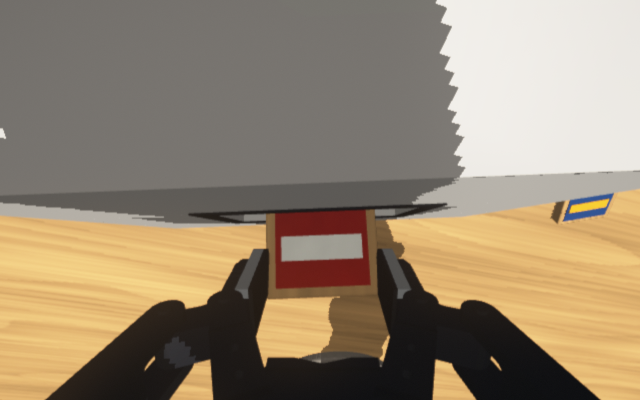

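View pics/s9.png

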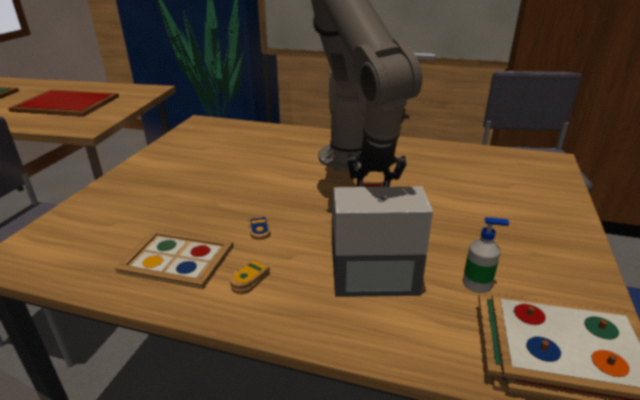

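The downward and inward pull is the flap acting as a strut against the slight overshoot: the tile is already nipped and can't back out. I'll ease it in 2 mm, lower it onto the chute, then release.

```bash
python3 -m crank '[[[0.001,0.0003,-0.0015],[0,0,0],0],[[0.0007,0.0002,-0.003],[0,0,0],0],[[-0.0014,-0.0004,-0.0042],[0,0,0],0],[[-0.0014,-0.0004,-0.0042],[0,0,0],0]]'
python3 -m crank '[[[0,0,0],[0,0,0],0.7],[[0,0,0],[0,0,0],0.8],[[0,0,0],[0,0,0],0.9],[[0,0,0],[0,0,0],0.9]]'
python3 - <<'E'
from tile import *
snap('wrist','w10.png')
E
```

```text
clock: 7.1
ee_pos: [0.5361, 0.1832, 0.1722]
tcp_rot: [[0.274, -0.907, -0.321], [-0.961, -0.248, -0.12], [0.029, 0.341, -0.94]]
ft_force: [0.0, 0.6, -0.9]
gripper_width: 0.622
clock: 7.43
ee_pos: [0.5364, 0.1834, 0.1727]
tcp_rot: [[0.274, -0.907, -0.32], [-0.961, -0.248, -0.119], [0.029, 0.34, -0.94]]
ft_force: [-0.4, 0.1, 0.9]
gripper_width: 0.902
```

View pics/w10.png

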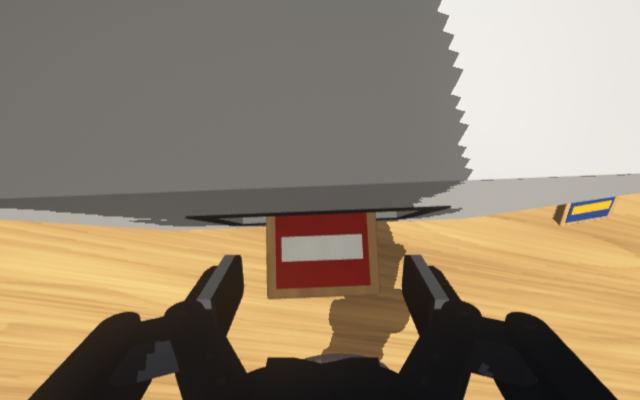

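Released: the tile stays put, nipped, with its bar at row 248 and tail at row 296, about 38 mm outside the face. Backing off along the fingers.

```bash
python3 -m crank '[[[0.006,0.002,0.019],[0,0,0],0.9],[[0.013,0.005,0.038],[0,0,0],0.9],[[0.02,0.008,0.06],[0,0,0],0.9],[[0.02,0.008,0.09],[0,0,0],0.9],[[0.0,0.0,0.11],[0,0,0],0.9],[[-0.02,-0.01,0.12],[0,0,0],0.9],[[-0.02,-0.01,0.12],[0,0,0],0.5]]' 30
python3 - <<'E'
from tile import *
snap('wrist','w11.png')
go(lip-.10*dd+.045*nn,Rtool(17.4,-50)); print(observe()['ft_force'],observe()['joint_pos'])
E
```

```text
clock: 8.07
ee_pos: [0.5149, 0.1732, 0.2958]
tcp_rot: [[0.274, -0.908, -0.317], [-0.961, -0.249, -0.119], [0.03, 0.338, -0.941]]
ft_force: [0.3, 1.2, 0.8]
gripper_width: 0.78
shift [-0.0083  0.0018 -0.0398] turn [ 3.101 -9.47   0.376] rows>= 0.9760552268143805 8.35594057180237
[-0.13187678  0.37183846  0.132816  ] [-1.32435249e-03  4.76570432e-01 -6.04031501e-01  1.52347936e+00
  1.83830667e-01  1.56218447e+00 -1.92903167e+00]
```

View pics/w11.png

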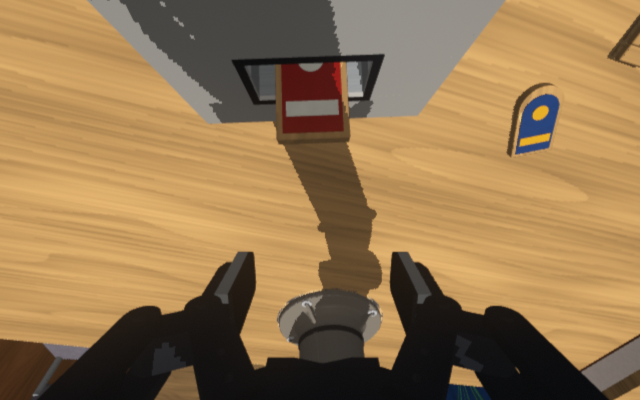

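The tile sticks out of the opening about (278–350, 62–140), lying on the chute. Now turning the shut fingers to point down the chute.

```bash
python3 -m crank '[[[-0.01,-0.003,0],[0.3,-0.95,0.04],0],[[-0.02,-0.006,0],[0.6,-1.9,0.08],0],[[-0.02,-0.006,0],[0.95,-2.85,0.12],0],[[-0.02,-0.006,0],[1.25,-3.8,0.16],0],[[-0.02,-0.006,0],[1.55,-4.75,0.2],0],[[-0.02,-0.006,0],[1.9,-5.7,0.24],0],[[-0.02,-0.006,0],[2.2,-6.7,0.28],0],[[-0.02,-0.006,0],[2.5,-7.6,0.32],0],[[-0.02,-0.003,0],[2.8,-8.5,0.36],0],[[-0.02,-0.003,0],[3.1,-9.47,0.38],0]]'
python3 - <<'E'
from tile import *
print(np.round(observe()['joint_pos'],2)); go(lip-.10*dd+.045*nn,Rtool(17.4,-50)); snap('wrist','w12.png')
E
```

```text
clock: 8.95
ee_pos: [0.4962, 0.1709, 0.2952]
tcp_rot: [[0.3, -0.727, 0.617], [-0.954, -0.229, 0.195], [-0.001, -0.647, -0.762]]
ft_force: [1.1, -0.0, -0.1]
gripper_width: -0.0
[ 0.23 -0.11 -0.7   2.3   0.2   0.24 -1.94]
shift [ 0.0114  0.0041 -0.0407] turn [-0.023  0.053 -0.014] rows>= 1.0181344806391137 0.04994781578903221
```

View pics/w12.png

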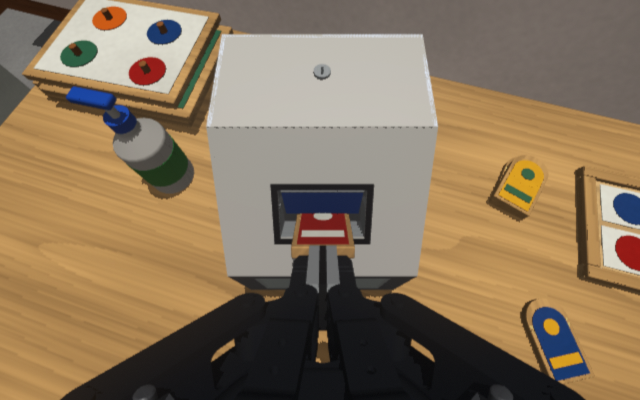

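Wrist view: the fingers are shut and aim at the tile's tail, with tail (323,250), flap half-open at (322,203), and all other objects undisturbed. Lining up behind the tail.

```bash
python3 - <<'E'
from tile import *
R=Rtool(17.4,-50)
for a in (-.055,-.02,.015,.04): go(lip+a*dd+.015*nn-.001*by,R)
E
```

```text
shift [ 0.0261  0.0081 -0.089 ] turn [-0.005  0.043 -0.021] rows>= 2.233541163127375 0.04034434351541502
shift [ 0.0497  0.0155 -0.1138] turn [-0.005  0.043 -0.021] rows>= 3.001047047510189 0.04034434351541502
shift [ 0.0734  0.0229 -0.1385] turn [-0.005  0.043 -0.021] rows>= 3.7990532270516555 0.04034434351541502
shift [ 0.0902  0.0282 -0.1562] turn [-0.005  0.043 -0.021] rows>= 4.378528502926804 0.04034434351541502
```

```bash
python3 -m crank '[[[0.005,0.002,-0.025],[0,0,0],0],[[0.01,0.003,-0.05],[0,0,0],0],[[0.018,0.006,-0.072],[0,0.02,0],0],[[0.026,0.008,-0.089],[0,0.04,-0.02],0],[[0.026,0.008,-0.089],[0,0.04,-0.02],0],[[0.026,0.008,-0.089],[0,0.04,-0.02],0]]'
python3 - <<'E'
from tile import *
snap('wrist','w13.png'); s=observe(); print(s['ft_force'],np.round(s['joint_pos'],2))
R=Rtool(17.4,-50)
for a in (-.055,-.02,.015,.04): go(lip+a*dd+.015*nn-.001*by,R)
E
```

```text
clock: 9.5
ee_pos: [0.5196, 0.1719, 0.2209]
tcp_rot: [[0.296, -0.744, 0.599], [-0.955, -0.231, 0.185], [0.001, -0.627, -0.779]]
ft_force: [0.6, 0.1, 0.1]
gripper_width: -0.001
[ 0.69639037 -0.39884573 -1.7468347 ] [-0.07  0.07 -0.46  2.35  1.21  0.17 -2.93]
shift [-0.001   0.0025 -0.0175] turn [ 0.07  -0.209 -0.02 ] rows>= 0.42417637879778586 0.18513472529086292
shift [ 0.0226  0.0099 -0.0422] turn [ 0.07  -0.209 -0.02 ] rows>= 1.1727025002591678 0.18513472529086292
shift [ 0.0462  0.0173 -0.067 ] turn [ 0.07  -0.209 -0.02 ] rows>= 1.9948637784357481 0.18513472529086292
shift [ 0.0631  0.0226 -0.0847] turn [ 0.07  -0.209 -0.02 ] rows>= 2.588876120288354 0.18513472529086292
```

View pics/w13.png

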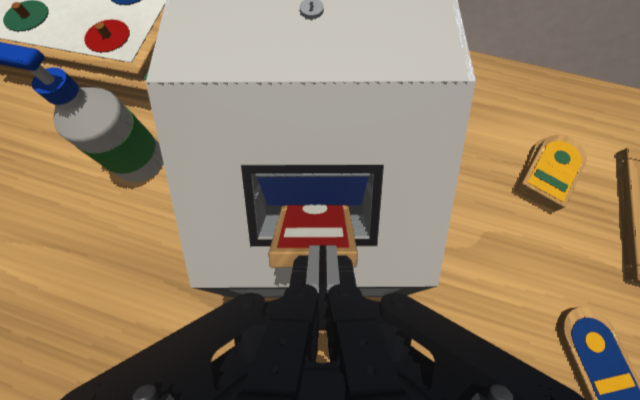

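The flap is still half-open at (312,190) and the tile unchanged, with its tail at (313,258). But joint 6 has hit its lower limit and joint 7 is near its own, so I'll back up and use a steeper finger angle (about -65°).

```bash
python3 - <<'E'
from tile import *
go(lip-.085*dd+.05*nn-.001*by,Rtool(17.4,-67))
E
```

```text
shift [0.0023 0.0035 0.0285] turn [-0.78   2.494 -0.02 ] rows>= 0.6904110067648601 2.19002841594766
```

```bash
python3 -m crank '[[[0,0.001,0.015],[-0.2,0.6,0],0],[[0,0.002,0.0285],[-0.4,1.2,0],0],[[0.002,0.0035,0.0285],[-0.6,1.9,-0.02],0],[[0.002,0.0035,0.0285],[-0.78,2.5,-0.02],0],[[0.002,0.0035,0.0285],[-0.78,2.5,-0.02],0]]'
python3 - <<'E'
from tile import *
s=observe(); print(s['ft_force'],np.round(s['joint_pos'],2))
R=Rtool(17.4,-67)
for a in (-.055,-.02,.015,.04): go(lip+a*dd+.016*nn-.001*by,R)
E
```

```text
clock: 9.97
ee_pos: [0.5205, 0.1777, 0.2469]
tcp_rot: [[0.297, -0.872, 0.389], [-0.955, -0.273, 0.115], [0.006, -0.406, -0.914]]
ft_force: [0.5, -1.0, -0.4]
gripper_width: 0.0
[ 0.53416002 -1.00659823 -0.36633361] [ 0.08  0.1  -0.6   2.12  0.28  0.55 -1.99]
shift [-0.0018 -0.0003 -0.0447] turn [0.005 0.169 0.024] rows>= 1.073858496653041 0.14348507830760474
shift [ 0.0218  0.0071 -0.0695] turn [0.005 0.169 0.024] rows>= 1.7547242141039026 0.14348507830760474
shift [ 0.0454  0.0145 -0.0942] turn [0.005 0.169 0.024] rows>= 2.5325652708090143 0.14348507830760474
shift [ 0.0623  0.0198 -0.1119] turn [0.005 0.169 0.024] rows>= 3.107817140991142 0.14348507830760474
```

Joints recovered well. Descending behind the tail again.

```bash
python3 -m crank '[[[-0.004,-0.001,-0.02],[0,0.1,0],0],[[-0.004,-0.001,-0.035],[0,0.17,0.02],0],[[-0.002,0,-0.045],[0,0.17,0.02],0],[[-0.002,0,-0.045],[0,0.17,0.02],0],[[-0.002,0,-0.045],[0,0.17,0.02],0]]'
python3 - <<'E'
from tile import *
s=observe(); print(s['ft_force'],np.round(s['joint_pos'],2)); snap('wrist','w14.png')
R=Rtool(17.4,-67)
for a in (-.055,-.02,.015,.04): go(lip+a*dd+.016*nn-.001*by,R)
E
```

```text
clock: 10.38
ee_pos: [0.5184, 0.1778, 0.2016]
tcp_rot: [[0.299, -0.879, 0.371], [-0.954, -0.275, 0.116], [-0.0, -0.389, -0.921]]
ft_force: [0.3, -0.7, 0.1]
gripper_width: -0.002
[ 0.34716362 -0.73552516  0.14906181] [ 0.04  0.17 -0.57  2.16  0.38  0.47 -2.08]
shift [-0.     -0.0006 -0.    ] turn [ 0.    -0.008  0.002] rows>= 0.014960300036284098 0.007141352442477266
shift [ 0.0236  0.0068 -0.0248] turn [ 0.    -0.008  0.002] rows>= 0.8365511930368403 0.007141352442477266
shift [ 0.0472  0.0142 -0.0495] turn [ 0.    -0.008  0.002] rows>= 1.6758152562804443 0.007141352442477266
shift [ 0.0641  0.0195 -0.0672] turn [ 0.    -0.008  0.002] rows>= 2.2753187087626325 0.007141352442477266
```

View pics/w14.png

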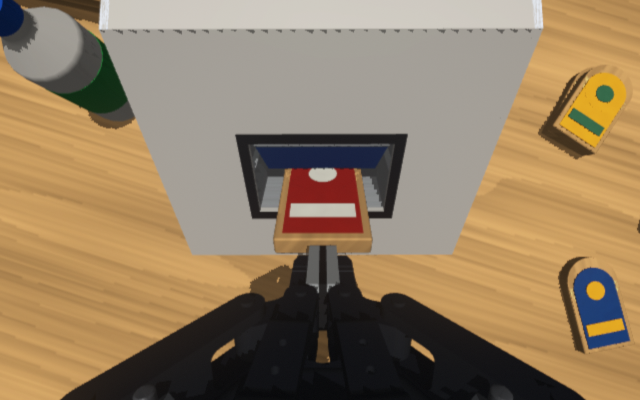

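The fingertips (322,248) are right behind the middle of the tail (322,245). Pushing down the chute.

```bash
python3 -m crank '[[[0.006,0.0018,-0.006],[0,0,0],0],[[0.012,0.0035,-0.012],[0,0,0],0],[[0.018,0.005,-0.019],[0,0,0],0],[[0.0236,0.007,-0.025],[0,0,0],0],[[0.03,0.009,-0.031],[0,0,0],0],[[0.03,0.009,-0.031],[0,0,0],0]]'
python3 - <<'E'
from tile import *
s=observe(); print(s['ft_force'],np.round(s['joint_pos'],2)); snap('wrist','w15.png')
R=Rtool(17.4,-67)
for a in (-.055,-.02,.015,.04): go(lip+a*dd+.016*nn-.001*by,R)
E
```

```text
clock: 10.93
ee_pos: [0.5495, 0.1874, 0.1701]
tcp_rot: [[0.299, -0.879, 0.371], [-0.954, -0.275, 0.117], [-0.001, -0.389, -0.921]]
ft_force: [0.7, 0.2, -0.2]
gripper_width: 0.001
[ 0.67025855  0.20737252 -0.17532552] [-0.03  0.27 -0.51  2.12  0.51  0.43 -2.19]
shift [-0.0303 -0.01    0.0317] turn [-0.    -0.018 -0.002] rows>= 1.0789633171147959 0.015259965094764537
shift [-0.0067 -0.0026  0.007 ] turn [-0.    -0.018 -0.002] rows>= 0.23984302240460706 0.015259965094764537
shift [ 0.0169  0.0048 -0.0178] turn [-0.    -0.018 -0.002] rows>= 0.5998602318288316 0.015259965094764537
shift [ 0.0338  0.0101 -0.0355] turn [-0.    -0.018 -0.002] rows>= 1.1993271325183048 0.015259965094764537
```

View pics/w15.png

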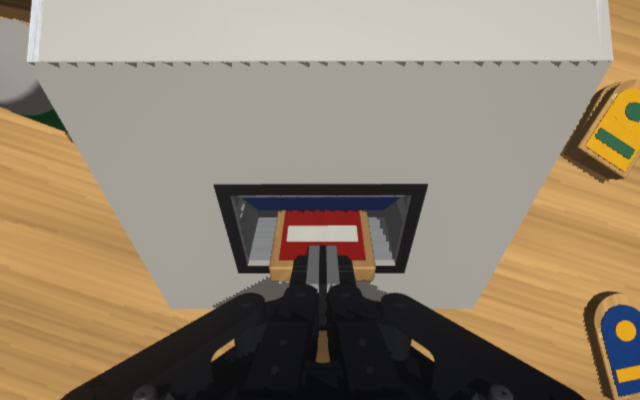

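```bash
python3 - <<'E'
from tile import *
def onchute(d,u,v,h):
    K=d['camera_matrix'];V=d['view'];R=V[:3,:3];c=-R.T@V[:3,3]; w=R.T@np.linalg.inv(K)@np.array([u,v,1.])
    s=((lip+h*nn-c)@nn)/(w@nn); P=c+s*w-lip; return np.round([P@dd,P@by],4)
for f,pts in (('w14',[(322,235),(322,252),(250,216)]),('w15',[(290,262),(358,262),(322,279),(322,226),(240,270)])):
    d=dict(np.load(f'pics/{f}.png.npz'))
    for p in pts: print(f,p,onchute(d,*p,.012),onchute(d,*p,0))
    im=d['frame'][160:320,200:440]; cv2.imwrite(f'pics/{f}c.png',cv2.resize(im,None,fx=3.3,fy=3.3,interpolation=2)[:,:,::-1])
    s=lip*0
E
```

```text
w14 (322, 235) [-0.0323 -0.0015] [-0.0208 -0.0014]
w14 (322, 252) [-0.0449 -0.0015] [-0.0346 -0.0014]
w14 (250, 216) [-0.0163  0.0425] [-0.0034  0.0466]
w15 (290, 262) [-0.0059  0.0152] [0.0038 0.0168]
w15 (358, 262) [-0.0059 -0.0206] [ 0.0038 -0.0223]
w15 (322, 279) [-0.0166 -0.0017] [-0.0079 -0.0016]
w15 (322, 226) [ 0.021  -0.0016] [ 0.0332 -0.0016]
w15 (240, 270) [-0.011   0.0405] [-0.0018  0.0444]
```

View pics/w15c.png

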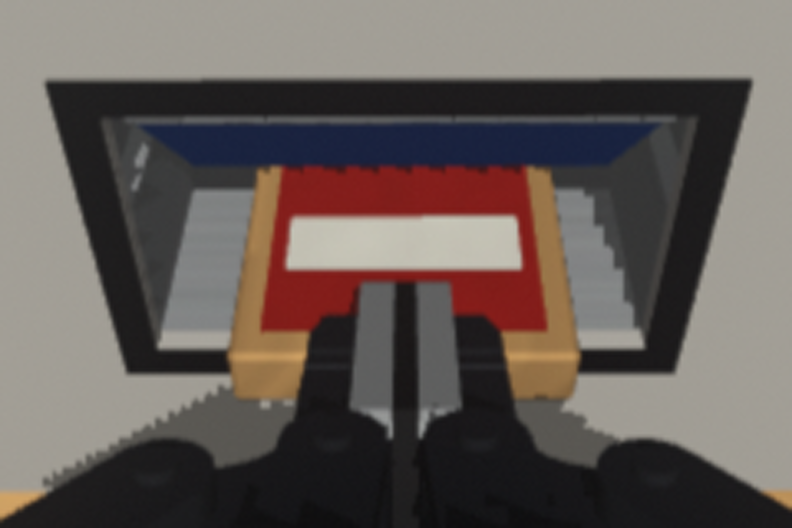

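View pics/w14c.png

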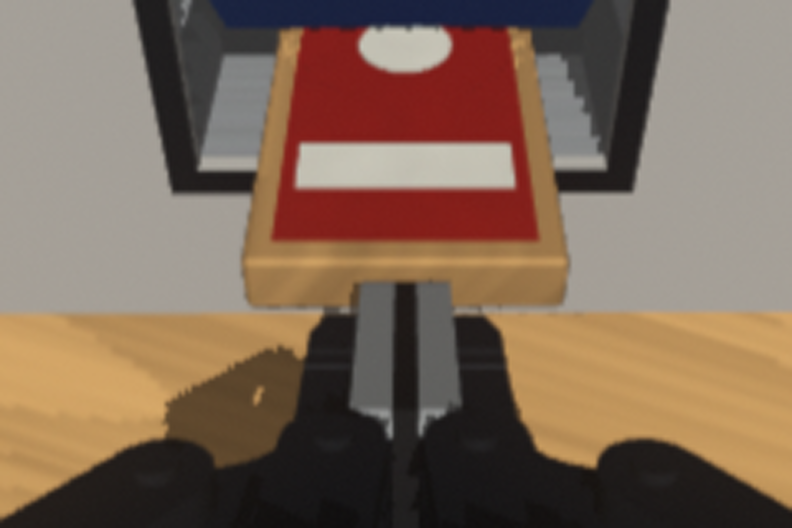

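The tile is being pushed: its tail is now about 9 mm outside the face, square and central. Continuing to 40 mm inside.

```bash
python3 -m crank '[[[0.006,0.0018,-0.006],[0,0,0],0],[[0.012,0.0035,-0.0125],[0,0,0],0],[[0.018,0.005,-0.019],[0,0,0],0],[[0.024,0.007,-0.025],[0,0,0],0],[[0.03,0.009,-0.0315],[0,0,0],0],[[0.034,0.010,-0.0355],[0,0,0],0],[[0.034,0.010,-0.0355],[0,0,0],0]]'
python3 - <<'E'
from tile import *
s=observe(); print(s['ft_force'],np.round(s['joint_pos'],2)); snap('wrist','w16.png')
R=Rtool(17.4,-67)
for a in (.04,.045): go(lip+a*dd+.016*nn-.001*by,R)
E
```

```text
clock: 11.57
ee_pos: [0.5825, 0.1971, 0.133]
tcp_rot: [[0.299, -0.88, 0.368], [-0.954, -0.276, 0.116], [-0.0, -0.386, -0.922]]
ft_force: [-3.0, -0.7, -3.2]
gripper_width: 0.001
[-2.95113209 -0.71901057 -3.23124176] [-0.1   0.38 -0.43  2.08  0.61  0.38 -2.27]
shift [0.0008 0.0006 0.0019] turn [ 0.013 -0.05  -0.002] rows>= 0.05035069007037242 0.04312492433021335
shift [ 0.0042  0.0016 -0.0017] turn [ 0.013 -0.05  -0.002] rows>= 0.11491109985169908 0.04312492433021335
```

View pics/w16.png

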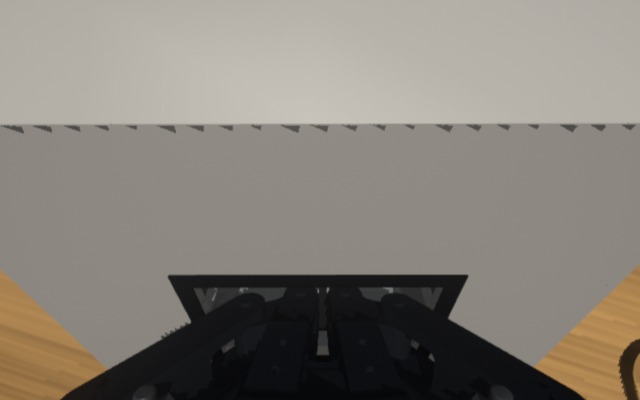

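No red is visible in the opening and the flap presses only on the fingers (4.5 N square to them). A few more mm, then lift slightly and withdraw.

```bash
python3 -m crank '[[[0.004,0.0015,-0.003],[0,0,0],0],[[0.005,0.002,-0.003],[0,0,0],0],[[0.005,0.002,0.002],[0,0,0],0],[[-0.001,0,0.012],[0,0,0],0],[[-0.009,-0.003,0.026],[0,0,0],0],[[-0.02,-0.006,0.045],[0,0,0],0]]'
python3 - <<'E'
from tile import *
s=observe(); print(s['ft_force'],np.round(s['joint_pos'],2)); snap('wrist','w17.png')
P=s['ee_pos']-lip; print(P@dd,P@nn,P@by)
E
```

```text
clock: 12.12
ee_pos: [0.5616, 0.1907, 0.1781]
tcp_rot: [[0.299, -0.881, 0.367], [-0.954, -0.276, 0.116], [-0.001, -0.385, -0.923]]
ft_force: [-0.0, -0.4, 1.2]
gripper_width: 0.002
[-0.0251305  -0.42618017  1.18677423] [-0.01  0.28 -0.52  2.09  0.49  0.46 -2.16]
-0.006217096257546554 0.030714475880727093 -0.001133294938368769
```

View pics/w17.png

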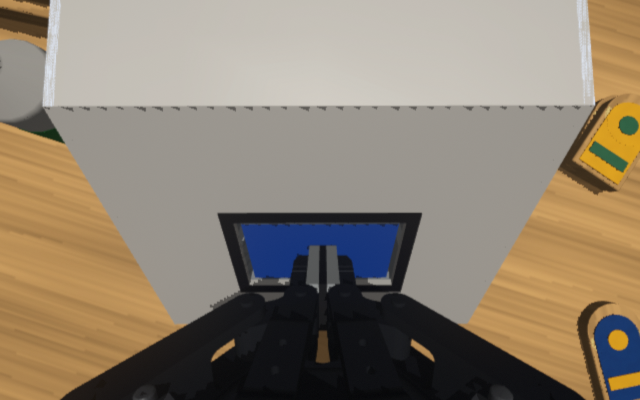

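The flap looks shut: full blue rectangle at (242–398, 222–278), no red tile. Backing away to check.

```bash
python3 -m crank '[[[-0.012,-0.004,0.025],[0,0,0],0],[[-0.025,-0.008,0.05],[0,0,0],0],[[-0.04,-0.013,0.075],[0,0,0],0],[[-0.05,-0.02,0.1],[0,0,0],0],[[-0.06,-0.05,0.12],[0,0,0],0],[[-0.07,-0.09,0.12],[0,0,0],0],[[-0.07,-0.13,0.12],[0,0,0],0],[[-0.07,-0.13,0.12],[0,0,0],0]]'
python3 - <<'E'
from tile import *
s=observe(); print(s['ft_force'],np.round(s['joint_pos'],2)); snap('wrist','w18.png'); a=snap('scene','s18.png'); b=snap('top','t18.png')
im=cv2.resize(a['frame'][170:310,310:520],None,fx=3.8,fy=3.8,interpolation=2); cv2.imwrite('pics/s18c.png',im[:,:,::-1])
E
```

```text
clock: 12.83
ee_pos: [0.4928, 0.0539, 0.3045]
tcp_rot: [[0.292, -0.879, 0.377], [-0.957, -0.269, 0.112], [0.004, -0.394, -0.919]]
ft_force: [0.2, 0.5, -0.8]
gripper_width: -0.001
[ 0.23081817  0.50843523 -0.79105323] [ 0.32 -0.07 -0.5   2.13 -0.12  0.68 -1.38]
```

View pics/w18.png

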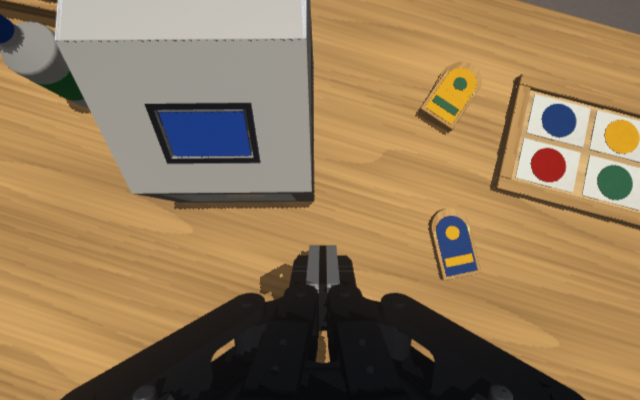

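View pics/s18c.png

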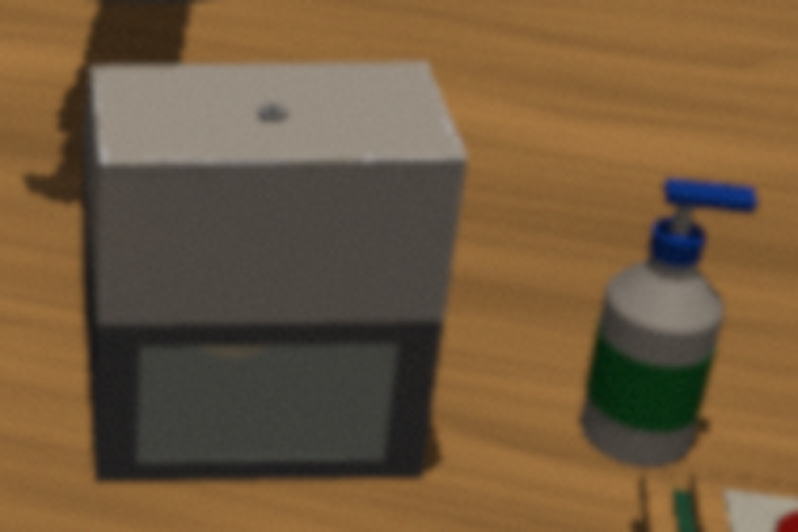

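View pics/t18.png

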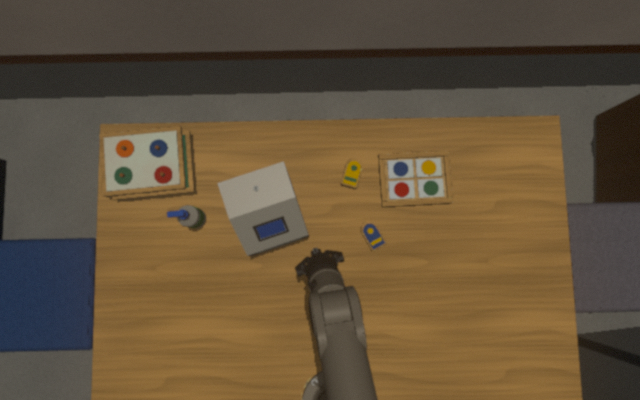

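The flap is shut, other objects are unmoved, and a wooden curve shows through the back window near (373,261). Checking whether that fits a tile lying on the floor, then looking through the front window.

```bash
python3 - <<'E'
from tile import *
d=dict(np.load('pics/s18.png.npz')); print(-d['view'][:3,:3].T@d['view'][:3,3])
for u,v in ((373.2,261.6),(364,261),(381,261),(373,264)):
  for z in (.016,.06,.1): print((u,v),z,np.round(B.T@(ray(d,u,v,z)-b0),3))
im=d['frame'][250:300,330:430]; cv2.imwrite('pics/s18d.png',cv2.convertScaleAbs(cv2.resize(im,None,fx=8,fy=8,interpolation=2)[:,:,::-1],alpha=2))
o=dict(np.load('pics/scene0.png.npz'))['frame'][250:300,330:430]; cv2.imwrite('pics/s0d.png',cv2.convertScaleAbs(cv2.resize(o,None,fx=8,fy=8,interpolation=2)[:,:,::-1],alpha=2))
E
```

```text
[1.54009731 0.35076322 0.73654511]
(373.2, 261.6) 0.016 [0.003 0.002 0.016]
(373.2, 261.6) 0.06 [ 0.059 -0.007  0.06 ]
(373.2, 261.6) 0.1 [ 0.11  -0.015  0.1  ]
(364, 261) 0.016 [-0.    -0.021  0.016]
(364, 261) 0.06 [ 0.056 -0.028  0.06 ]
(364, 261) 0.1 [ 0.107 -0.035  0.1  ]
(381, 261) 0.016 [0.001 0.022 0.016]
(381, 261) 0.06 [0.057 0.012 0.06 ]
(381, 261) 0.1 [0.108 0.003 0.1  ]
(373, 264) 0.016 [0.012 0.001 0.016]
(373, 264) 0.06 [ 0.068 -0.008  0.06 ]
(373, 264) 0.1 [ 0.118 -0.016  0.1  ]
```

View pics/s18d.png

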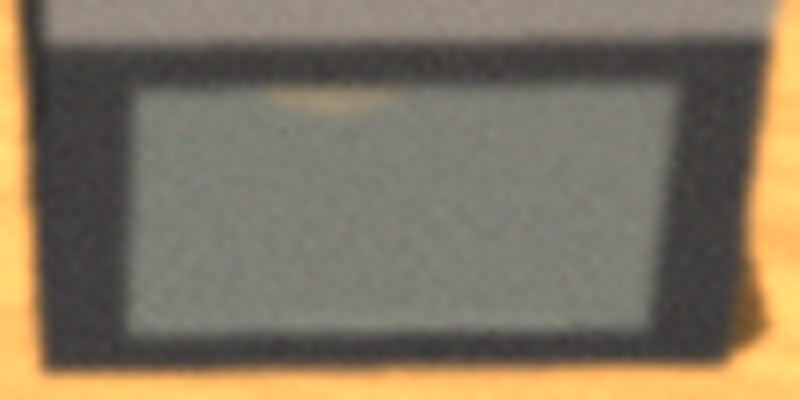

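View pics/s0d.png

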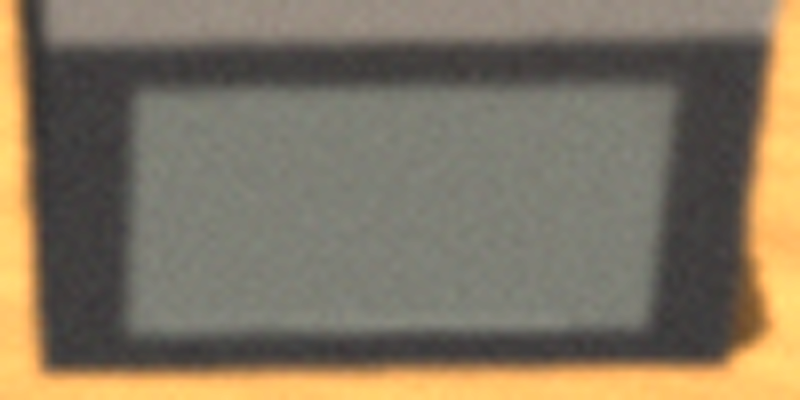

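The curve fits the tile's half-round nose lying on the tub floor (box x ≈ +0.01, y ≈ 0). The empty-box picture showed none. One more look, through the front window from the side.

```bash
python3 - <<'E'
from tile import *
go([.46,-.08,.17],Rtool(62,-47))
E
```

```text
shift [-0.033  -0.1416 -0.1341] turn [ 2.175 -2.605  7.356] rows>= 4.742578378121339 6.788585414884239
```

```bash
python3 -m crank '[[[-0.02,-0.03,0],[0.2,-0.2,0.7],0],[[-0.033,-0.06,-0.01],[0.4,-0.5,1.5],0],[[-0.033,-0.09,-0.03],[0.7,-0.8,2.4],0],[[-0.033,-0.12,-0.05],[1.0,-1.1,3.3],0],[[-0.033,-0.14,-0.07],[1.2,-1.5,4.2],0],[[-0.033,-0.14,-0.09],[1.5,-1.8,5.0],0],[[-0.033,-0.14,-0.11],[1.8,-2.1,5.9],0],[[-0.033,-0.14,-0.13],[2.0,-2.4,6.7],0],[[-0.033,-0.14,-0.134],[2.17,-2.6,7.35],0],[[-0.033,-0.14,-0.134],[2.17,-2.6,7.35],0]]'
python3 - <<'E'
from tile import *
s=observe(); print(s['ft_force'],np.round(s['joint_pos'],2)); d=snap('wrist','w19.png')
E
```

```text
clock: 13.82
ee_pos: [0.4615, -0.0722, 0.1804]
tcp_rot: [[0.763, -0.538, 0.357], [-0.645, -0.598, 0.477], [-0.043, -0.594, -0.803]]
ft_force: [-0.0, 0.3, -0.4]
gripper_width: -0.0
[-0.01589884  0.32432266 -0.42341215] [ 0.52  0.22 -0.09  2.25 -0.95  0.77  0.45]
```

View pics/w19.png

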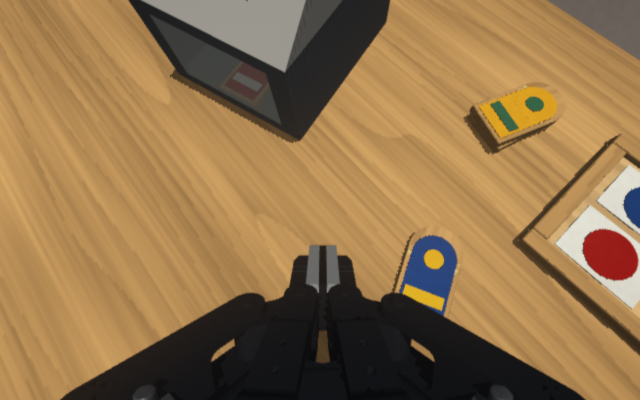

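Through the front window the red tile's tail end, with white bar, shows at (246,80), face up on the tub floor. The gripper is clear of everything. Handing in.

```bash
python3 - <<'E'
from h import *
a=dict(np.load('pics/top0.png.npz'))['frame'].astype(int); b=dict(np.load('pics/t18.png.npz'))['frame'].astype(int)
df=np.abs(a-b).max(2)
for n,(x0,y0,x1,y1) in dict(blue=(355,215,390,255),stack=(335,150,368,195),board=(370,145,455,212),sanit=(160,200,210,232)).items(): print(n,(df[y0:y1,x0:x1]>40).sum())
print(finish_job())
E
```

```text
blue 0
stack 0
board 0
sanit 0
the job is handed in; nothing more can be done
None
```

The red tile is in the collection box, lying on the bottom with the flap shut behind it. I handed the job in at about 14 s of the 61 s allowed.

I gripped the tile near its tail with the tool leaning 25°. I put the nose about 62 mm through the flap and set the tile on the chute. Then I let go, shut the fingers and pushed the tail about 40 mm inside the face until the tile dropped.

**Last checks**
- **Tile:** Through the front window its tail end, with the white bar, shows face up on the tub floor. The nose seen through the back window fits a tile lying flat there.
- **Flap:** The wrist picture shows a full blue rectangle with nothing sticking out.
- **Other objects:** Comparing top views from before and after shows no change at the blue tile, the stack, the board or the sanitiser.
- **Gripper:** It was clear of everything, with a wrist force of about 0.5 N.

**What didn't go to plan**
- **Finger angle:** My first angle for the push (-50°) ran joint 6 to the end of its range. I backed off and pushed at -67° instead.
- **Contact forces:** The fingertips pressed the table with about 16 N as they closed. The flap pulled on the tile with about 13 N when the arm overshot slightly during insertion. Both were well within the limits.
- **Flap position:** Predicted and seen corners of the opening differed by 1–3 mm, which the clearance absorbed.

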